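# Clamp a sample jar in the cradle and lock it with the cam lever

### The job

Clamp the glass sample jar in the aluminium cradle: push the sliding jaw up until the jar sits firmly in the V-shaped jaw and the sprung pad has given about two millimetres, but no harder, for the jar is glass. Then flip the cam lever over its centre until it snaps down level, leaving the jar snug and upright, and let go. Leave the other things on the bench alone.

Things in the scene. Friction and masses are not known exactly. Their poses are not given: they have to be found in the camera images.
- cradle: The fixed aluminium clamp cradle: base 130 x 340 mm, 12 mm thick, guide rods along its y. Origin: on the table under the base. x, y axes as the carriage's; position and yaw differ each time. Near its -y end stands the V jaw (two upright slippery plastic faces at 120 degrees), set anew each time anywhere within 40 mm along y and not measured: where the jar seats must be felt.
- carriage: The sliding jaw: grey block, 120 mm in x, 56 in y, 32 high, on guide rods. Origin: centre of its underside, 14 mm above the table. z up, y along the rods, away from the jar. It slides along y only, towards the jar along -y, and stays where left; sliding takes 8 to 10 N. It carries the sprung pad (jar side), the cam lever (on top) and the push tab (on a tail at its +y end).
- push_tab (a point): Centre of the +y face, the face to push on, of the upright steel tab on the sliding jaw's tail: a plate 44 mm wide (x), 8 mm thick (y). 72 mm above the table; the tab's top is 20 mm above this point. The lever's middle lies 99 mm from it towards the jar.
- pad_face (a point): Centre of the rubber face (46 mm wide, 34 high) of the sprung pad on the sliding jaw, facing -y to the jar. It gives 2.5 N per mm, no preload, up to 10 mm. Good snug hold: about 5 N more on the tab than sliding the empty jaw takes, pad pressed in some 2 mm. Under 3.5 N on the jar is loose; 11 N breaks it.
- jar: Capped round glass jar, 60 mm in diameter, 95 mm high, about 0.25 kg, standing loose on the cradle's base (12 mm above the table) between pad and V jaw. Origin: centre of its underside. Pushed by the pad it slides (1 to 2.5 N) for a few mm up to about 55 mm until it seats in the V jaw; only then does the pad give markedly.
- lever_hinge (a point): Centre of the lever's hinge on the sliding jaw, 72 mm above the table; the hinge axis runs along the carriage's y axis.
- lever_bar (a point): Centre of the lever's cross bar: a steel bar 12 mm in diameter, 64 mm long along the carriage's y axis, 85 mm from the hinge, carried by two thin side rods (8 mm, 56 mm apart) so that the lever is a U-shaped bail open in the middle.
- lever (a joint): Cam lever angle (rad). 0: leans 0.35 rad from upright to the carriage's -x; grows as the bar swings over and down to +x. The spring resists most near 1.1 (6 to 7 N at the bar), nothing at the centre, 1.60; beyond, it snaps by itself to its stop at 1.92: level along +x, bar 72 mm above the table, sliding jaw gripped. Short of the centre it springs back. Sideways (y) force on it can shift the jaw.
- vial_a: Bystander: thin capped glass vial, 20 mm in diameter, 100 mm high, standing beside the cradle. Origin: centre of its underside.
- vial_b: Bystander: a vial like vial_a, standing at the cradle's other side.
- vial_c: Bystander: a vial like vial_a, next to vial_b.
- beaker: Bystander: open glass beaker, 84 mm in diameter, 110 mm high. Origin: centre of its underside.
- reagent: Bystander: white plastic bottle, 56 mm in diameter, 120 mm high. Origin: centre of its underside.
- dish: Bystander: flat glass dish, 90 mm in diameter, 16 mm high. Origin: centre of its underside.
- driver: Bystander: screwdriver, 160 mm long, lying on the table at the -y side of the bench. Origin: underside of its middle.
Not all that is in view belongs to the job. Leave any purple look-alike of the jar alone.

How it is judged:
On the way, in this order (a step that is already met when the one before it is completed fails the run):
1. the jar is snug: the pad presses it with more than 3.5 N while the lever is still open (contact force between carriage and jar above 3.5 N and value of joint lever below 0.6 rad), for 0.3 s.
2. the lever has snapped past its centre to its stop (value of joint lever above 1.85 rad), for 0.2 s.
At the end, for the whole second after the job is handed in: The lever lies at its stop (above 1.85 rad), the pad still presses the jar into the V jaw with more than 3.5 N, and the jar stands upright (within 0.08 rad) and at rest (value of joint lever above 1.85 rad and contact force between carriage and jar above 3.5 N and angle between jar's own z axis and vertical below 0.08 rad and linear speed of jar below 0.02 m/s); the robot touches nothing.
It fails at once if the glass jar is squeezed with more than 11 N (contact force between carriage and jar above 11 N).
It fails at once if the robot presses on the jar itself (contact force between any of the arm, the fingers and jar above 8 N).
It fails at once if the jar is tipped (angle between jar's own z axis and vertical above 0.25 rad).
It fails at once if a bystander is moved more than 25 mm (distance of any of vial_a, vial_b, vial_c, beaker, reagent, dish, driver from where it was at the start of the episode above 0.025 m).
It also fails if it takes over 72 s, if anything falls off the work surface, if the arm or the gripper's body presses on something with over 40 N, if the wrist force passes 120 N, or if a joint passes its speed limit or range.

### The arm

A 6-joint arm with a two-finger parallel gripper is mounted at the origin on the work surface. World frame = base frame: x ahead of the robot, y to its left, z up, the work surface at z = 0. Lengths are in m, angles in rad, forces in N, time in s.
With the tool pointing down it reaches from about 0.325 to 0.9 m from the base axis. Payload 3.5 kg.
Tool frame: the origin (TCP) lies midway between the tips of the shut fingers; the grasp point (between the pads) lies 19 mm behind it (ctrl.hold_point_z is the distance from the TCP to the grasp point, in m); z points along the fingers, y is the line along which they close (so a half turn about z gives the same grasp; the last joint's range is limited). The gripper opens to 85 mm and grips with 20 to 120 N. Pads are 22 mm wide; open, the fingers measure 114 mm over their backs; the gripper's body (76 mm by 85 mm) begins 54 mm behind the grasp point. The pads swing forward as they close: fully open they stand 13 mm farther back than shut.
Start: joints at [1.097, 0.276, -0.026, 1.268, 0, 1.467], TCP at [0.226, 0.583, 0.21] pointing down, gripper open.
Joint ranges: [-3.12, 3.12], [-0.85, 1.88], [-1.08, 1.24], [-1.95, 2.15], [-1.57, 1.53], [-3.14, 3.14]. Speed limits (rad/s): [2.57, 2.57, 3.14, 3.14, 3.14, 3.14].

### API

Orientations are given as a rotation vector (axis times angle).
In Python, from cell import ctrl gives the robot as it stands.
- The arm moves only by the tool step_arm, never from a script. Its argument "deltas" is a list that holds one entry, the list of rows, each a list of 7 numbers: the shift along the world's x, y, z normalised to -1 to 1, where 1 is 100 mm, then the turn, a rotation vector about the world's x, y, z normalised to -1 to 1, where 1 is 90 degrees, then the closure in counts, from 0 (fully open) to 255 (shut). A call has 1 to 8 rows; each row shifts and turns the commanded pose from where the row before left it; what a row does not reach is not made up. A row lasts 1/10 s, in which the tool goes at most 50 mm and 8.59 degrees, less where a joint would pass 70% of its speed; a pose out of reach is approached as far as the arm can. A call with a number of a shift or a turn outside -1 to 1 is refused whole. A call with a gripper value outside its range is refused whole. The fingers move at their own pace and stop on an object; the grip force is fixed at half the most. Time passes only in rows, so rows that do not move let the fingers close. It gives the time, the measured TCP pose, the force, the opening and the grip force at its end, in the units of the state.
- ctrl.get_state(): the state, without advancing time (a new reading comes with each control period).
- ctrl.capture(name): name is "scene" or "top" or "wrist"; returns a dict with "img" (400x640x3 uint8, red, green, blue), "fx", "fy", "cx", "cy" (pixels), "xyz" and "attitude" of the camera in the world; the wrist camera has in their place "hand_eye" (4x4, takes a point from camera to tool coordinates, whose origin is the TCP and whose axes are the flange's). Camera axes: x right, y down, z forward; pixel columns grow to the right and rows downward; lengths in m; the calibration is good to about 2 mm. A picture is of the moment at which its call begins: read the wrist's pose just before it. There is no depth.
- ctrl.hand_in(): hands the job in; it is judged then, once.
Trained networks look in a picture, given as the dict that the camera call returned (one of the last four; its "shot" number tells which), for a name from the list of things; names that differ only in an ending like _2 or _b are one class to them, and where a whole thing is asked for, a point or a joint stands for the part that bears it (a point fixed in the world has none). Each returns a list of dicts, best first, with "score" (0 to 1); they miss things now and then, are a little off and sometimes report something else, mostly with a low value. They report only what shows in the picture. A call takes as long as a camera call. They do not tell look-alikes from the thing itself.
- ctrl.trace(picture, label): "pixels" (400x640 bool, what is visible of it) and "pixel" ([column, row] in pixels, amid what is visible of it).
The state is a dict: "clock": time; "q": joint angles; "qd": joint speeds; "joint_torque": joint torques, N m; "tcp_pos": TCP position; "orientation": TCP orientation; "force": force on the tool from outside, world axes, zero at the start; "ft_torque": the same for the moment, N m; "gripper_width": finger opening in m; "gripper_force": force on a finger pad.
Only numpy, scipy, OpenCV 4.12 (cv2) and the standard library are available. Lean on these libraries where they do the work, as an engineer would, in place of code of your own. Each camera call takes 0.05 s, during which the arm holds its last target. There are 200 camera calls.

## Working session

There is one attempt and no reset: what is moved stays moved. The work goes in short steps, Python scripts to look and compute and a tool call to move; the robot and the scene stay as the last step left them, time stands still between calls to the robot, and variables do not carry over. Pictures are saved under pics/ and viewed, at most 10 in all, crops included, and the job is handed in when it is done.

Besides the shell and the picture viewer there is one more tool, called as name(argument=value, ...), one argument or row to a line, values as JSON. step_arm: Moves the arm, as the interface text tells. Its arguments: {"type":"object","properties":{"deltas":{"type":"array","items":{"type":"array","items":{"type":"array","items":{"type":"number"}}}}},"required":["deltas"]}

```bash
mkdir -p pics; ls
cat > h.py <<'E'
import numpy as np, cv2
from scipy.spatial.transform import Rotation as R
from cell import ctrl
def ray(c,px):
    d=np.array([(px[0]-c["cx"])/c["fx"],(px[1]-c["cy"])/c["fy"],1.])
    if "xyz" in c: A=np.array(c["attitude"]); Rm=A if A.shape==(3,3) else R.from_rotvec(A).as_matrix(); return np.array(c["xyz"]),Rm@d
    s=c["st"]; Rt=R.from_rotvec(s["orientation"]).as_matrix(); H=np.array(c["hand_eye"])
    return Rt@H[:3,3]+s["tcp_pos"], Rt@H[:3,:3]@d
def at_z(c,px,z):
    o,d=ray(c,px); return o+d*(z-o[2])/d[2]
def proj(c,p):
    A=np.array(c["attitude"]); Rm=A if A.shape==(3,3) else R.from_rotvec(A).as_matrix()
    v=Rm.T@(np.array(p)-c["xyz"]); return [c["fx"]*v[0]/v[2]+c["cx"],c["fy"]*v[1]/v[2]+c["cy"]]
def cap(n):
    s=ctrl.get_state(); c=ctrl.capture(n); c["st"]=s; return c
def save(c,f,box=None,k=1):
    im=c["img"]; 
    if box: im=im[box[1]:box[3],box[0]:box[2]]
    cv2.imwrite(f,cv2.resize(im[:,:,::-1],None,fx=k,fy=k,interpolation=cv2.INTER_CUBIC))
E
python3 - <<'E'
from h import *
s=ctrl.get_state();print({k:np.round(v,3) for k,v in s.items()})
for n in("top","scene"):
    c=cap(n);save(c,f"pics/{n}1.png");print(n,c["xyz"],c["attitude"],c["fx"],c["cx"],c["cy"])
    for l in("carriage","push_tab","pad_face","jar","lever_hinge","lever_bar","lever","cradle","vial_a","beaker","reagent"):
        print(l,[(round(d["score"],2),np.round(d["pixel"]).tolist(),int(d["pixels"].sum())) for d in ctrl.trace(c,l)][:4])
E
```

```text
pics
{'clock': np.float64(0.0), 'q': array([ 1.097,  0.277, -0.028,  1.268,  0.   ,  1.467]), 'qd': array([ 0.   ,  0.001, -0.001,  0.001,  0.001,  0.001]), 'joint_torque': array([-1.0000e-03, -4.4551e+01,  2.9520e+01,  1.6000e-02, -0.0000e+00,
       -0.0000e+00]), 'tcp_pos': array([0.226, 0.582, 0.208]), 'orientation': array([-5.790e-01, -3.087e+00,  3.000e-03]), 'force': array([ 0.637, -0.067, -0.918]), 'ft_torque': array([ 0.001,  0.006, -0.026]), 'gripper_force': np.float64(0.0), 'gripper_width': np.float64(0.085)}
top [ 0.44861788 -0.01004525  1.16411762] [-2.19194616  2.15598676 -0.08517118] 448.7920440524166 317.7893936306675 202.59847960037058
carriage [(0.77, [299.0, 221.0], 1694)]
push_tab [(0.56, [300.0, 223.0], 1557)]
pad_face [(0.66, [321.0, 222.0], 30)]
jar [(0.89, [352.0, 228.0], 473), (0.75, [368.0, 152.0], 532), (0.72, [472.0, 258.0], 982), (0.33, [298.0, 221.0], 1764)]
lever_hinge [(0.8, [300.0, 219.0], 1778)]
lever_bar [(0.84, [297.0, 223.0], 329)]
lever [(0.63, [299.0, 224.0], 354)]
cradle [(0.57, [327.0, 226.0], 6377)]
vial_a []
beaker [(0.9, [184.0, 242.0], 1167)]
reagent [(0.74, [196.0, 178.0], 532)]
scene [ 1.13511103 -0.17326081  0.72463844] [-1.94899009 -1.45526366  0.63846614] 362.5790796421828 317.0071098724904 198.07814353594839
carriage [(0.72, [330.0, 204.0], 1886)]
push_tab [(0.74, [335.0, 206.0], 1633)]
pad_face []
jar [(0.62, [284.0, 272.0], 1053), (0.57, [286.0, 209.0], 799)]
lever_hinge [(0.9, [335.0, 205.0], 1789)]
lever_bar [(0.95, [332.0, 172.0], 431)]
lever [(0.69, [341.0, 180.0], 475), (0.64, [334.0, 203.0], 1710), (0.55, [318.0, 218.0], 4976), (0.19, [150.0, 283.0], 511)]
cradle [(0.77, [314.0, 221.0], 4861), (0.69, [331.0, 206.0], 1752)]
vial_a [(0.66, [247.0, 252.0], 262), (0.53, [266.0, 245.0], 210), (0.45, [271.0, 177.0], 118)]
beaker [(0.74, [420.0, 169.0], 1219)]
reagent [(0.92, [442.0, 213.0], 810), (0.68, [148.0, 281.0], 387)]
```

Run:
```python
from h import *
t=cv2.imread("pics/top1.png")[100:340,140:540]; cv2.imwrite("pics/top1c.png",cv2.resize(t,None,fx=2,fy=2,interpolation=cv2.INTER_CUBIC))
t=cv2.imread("pics/scene1.png")[100:340,140:540]; cv2.imwrite("pics/scene1c.png",cv2.resize(t,None,fx=2,fy=2,interpolation=cv2.INTER_CUBIC))
```

```text
(no output)
```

View pics/top1c.png

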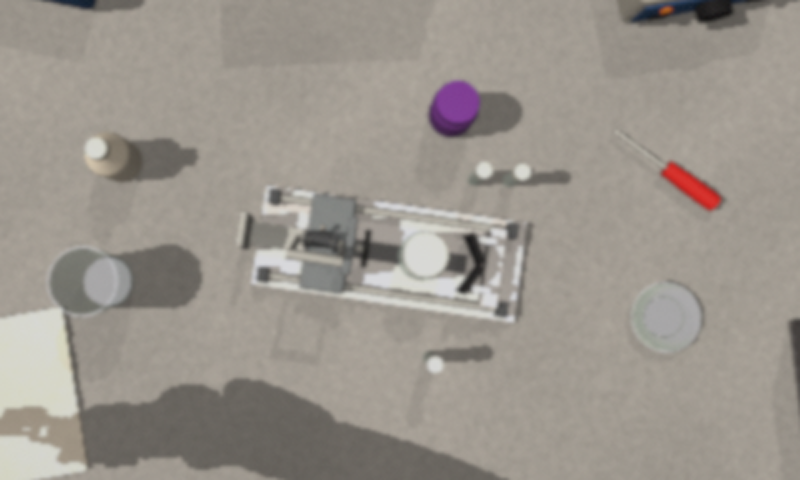

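View pics/scene1c.png

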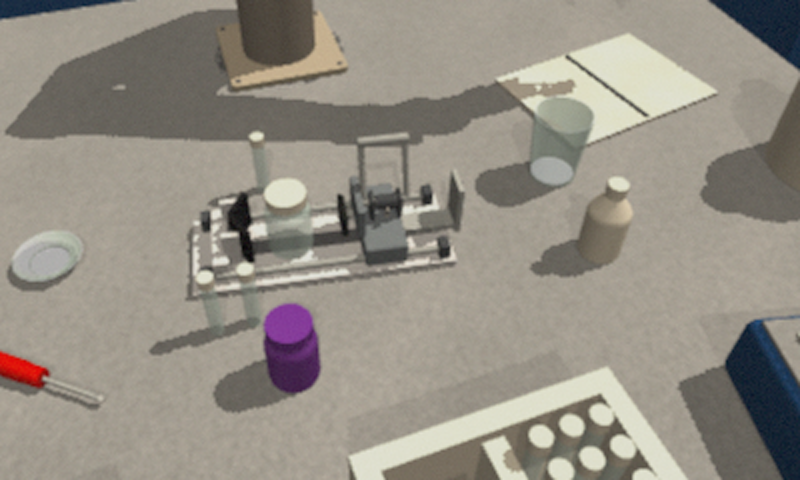

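The jar to clamp is the white-capped one in the cradle, at top-view pixel (352,227). The purple look-alike is at (368,152) and stays put. The tab is at (262,215), the lever is upright over the carriage, and the V jaw is at about (375,232).

Run:
```python
from h import *
from scipy.optimize import least_squares
t=cap("top"); s=cap("scene")
F=lambda p:[140+p[0]/2,100+p[1]/2]
print("corners");cs=[at_z(t,F(p),.012)[:2] for p in((267,187),(530,222),(517,320),(252,285))]
print(np.round(cs,4)); u=cs[0]-cs[1]; v=cs[3]-cs[2]; print(np.degrees(np.arctan2(u[1],u[0])),np.degrees(np.arctan2(v[1],v[0])),np.linalg.norm(u),np.linalg.norm(v),"cen",np.mean(cs,0))
print("tab top ends",[np.round(at_z(t,F(p),.092)[:2],4) for p in((241,215),(246,247))])
for n,z in(("lever_bar",.152),("carriage",.046),("jar",.107)):
    d=ctrl.trace(t,n)[0]; ys,xs=np.nonzero(d["pixels"]); (c,wh,a)=cv2.minAreaRect(np.c_[xs,ys].astype(np.float32)); print(n,np.round(at_z(t,c,z),4),wh,a)
# triangulate bar
b1=ctrl.trace(t,"lever_bar")[0];b2=ctrl.trace(s,"lever_bar")[0]
for c,b,k in((t,b1,"t"),(s,b2,"s")):
    ys,xs=np.nonzero(b["pixels"]);print(k,xs.min(),xs.max(),ys.min(),ys.max())
Rt=R.from_rotvec(t["st"]["orientation"]).as_matrix();print(Rt.round(3))
```

```text
corners
[[ 0.5693  0.1141]
 [ 0.5295 -0.2251]
 [ 0.4043 -0.2086]
 [ 0.4429  0.1301]]
83.31655250128385 83.4861442238904 0.341501038526251 0.3408989480570169 cen [ 0.48649689 -0.0473386 ]
tab top ends [array([0.5267, 0.1358]), array([0.4884, 0.1288])]
lever_bar [0.4888 0.043  0.152 ] (28.613441467285156, 16.32221794128418) 7.594643592834473
carriage [0.503  0.0647 0.046 ] (66.08839416503906, 48.497703552246094) 9.462321281433105
jar [ 0.4819 -0.0805  0.107 ] (23.0, 24.0) 90.0
t 283 312 215 232
s 319 344 167 204
[[-0.932  0.362  0.   ]
 [ 0.362  0.932 -0.   ]
 [-0.    -0.    -1.   ]]
```

step_arm(
  deltas=[
    [[0.28, -0.39, 0, 0, 0, 0.02, 255], [0.28, -0.39, 0, 0, 0, 0.02, 255], [0.28, -0.39, 0, 0, 0, 0.02, 255], [0.28, -0.39, 0, 0, 0, 0.02, 255], [0.28, -0.39, 0, 0, 0, 0.02, 255], [0.28, -0.39, 0, 0, 0, 0.02, 255], [0.28, -0.39, 0, 0, 0, 0.02, 255], [0.28, -0.39, 0, 0, 0, 0.022, 255]],
  ],
)

```text
clock: 2.35
tcp_pos: [0.4514, 0.2689, 0.2098]
orientation: [0.18, 3.136, 0.001]
force: [0.9, 0.6, 0.2]
gripper_width: 0.0
gripper_force: 0.0
```

step_arm(
  deltas=[
    [[0.31, -0.4, 0, 0, 0, 0, 255], [0.31, -0.4, 0, 0, 0, 0, 255], [0, 0, 0, 0, 0, 0, 255], [0, 0, 0, 0, 0, 0, 255]],
  ],
)

```text
clock: 2.75
tcp_pos: [0.5122, 0.1906, 0.2095]
orientation: [-0.187, -3.135, -0.001]
force: [0.4, 0.0, 0.4]
gripper_width: -0.0001
gripper_force: 0.0
```

Run:
```python
from h import *
c=cap("wrist");save(c,"pics/w1.png"); print(c["st"]["tcp_pos"],c["st"]["force"],c["fx"],np.round(c["hand_eye"],3).tolist())
```

```text
[0.51215676 0.19056661 0.20946155] [0.41012499 0.00146027 0.39369788] 293.274968853233 [[0.0, -0.952, -0.307, 0.078], [1.0, 0.0, 0.0, 0.001], [-0.0, -0.307, 0.952, -0.165], [0.0, 0.0, 0.0, 1.0]]
```

View pics/w1.png

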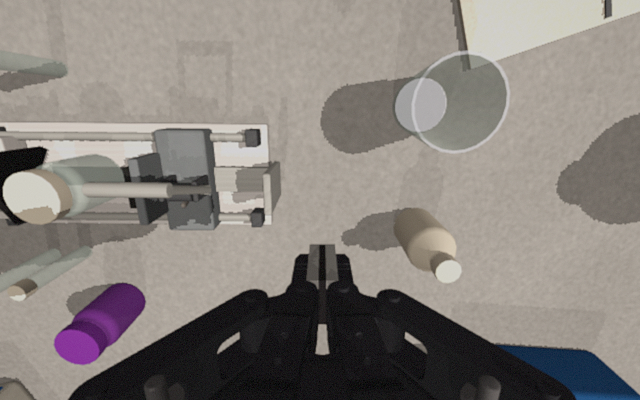

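Run:
```python
from h import *
c=cap("wrist")
ey=np.array([np.cos(np.radians(83.4)),np.sin(np.radians(83.4))]);ex=np.array([ey[1],-ey[0]]);o=np.array([.4865,-.0473])
def f(n,p,z):
    q=at_z(c,p,z)[:2];print(n,q.round(4),"x,y in cradle",((q-o)@ex).round(4),((q-o)@ey).round(4))
f("tabtop",(271,185),.092);f("tab bot",(280,187),.055);f("barL",(85,189),.152);f("barR",(172,189),.152)
f("c1",(269,124),.012);f("c2",(272,222),.012)
f("carr L",(213,130),.046);f("carrR",(214,228),.046);f("jarcap",(35,196),.107)
q=c["st"]["tcp_pos"][:2];print("tcp",((q-o)@ex).round(4),((q-o)@ey).round(4))
g=c["img"][:, :, :].mean(2).astype(int)
for r in(175,185,195): print(r,g[r,255:290].tolist())
for k in(100,140,160): print(k,g[175:205,k].tolist())
```

```text
tabtop [0.5002 0.143 ] x,y in cradle -0.0083 0.1906
tab bot [0.5124 0.1449] x,y in cradle 0.0036 0.1939
barL [0.4722 0.0101] x,y in cradle -0.0208 0.0553
barR [0.4802 0.0778] x,y in cradle -0.0207 0.1235
c1 [0.4446 0.1367] x,y in cradle -0.0628 0.178
c2 [0.5691 0.1191] x,y in cradle 0.0629 0.1748
carr L [0.4427 0.0812] x,y in cradle -0.0583 0.1226
carrR [0.5559 0.0559] x,y in cradle 0.0571 0.1105
jarcap [ 0.4811 -0.0784] x,y in cradle -0.0018 -0.0315
tcp -0.0027 0.24
175 [126, 124, 125, 126, 127, 127, 118, 133, 154, 162, 161, 163, 161, 150, 122, 106, 107, 111, 107, 107, 108, 107, 106, 103, 110, 146, 157, 151, 157, 161, 163, 163, 162, 165, 163]
185 [121, 122, 120, 122, 122, 122, 108, 132, 168, 178, 181, 183, 186, 184, 152, 115, 108, 108, 106, 107, 105, 110, 107, 103, 109, 152, 169, 167, 166, 165, 165, 161, 163, 163, 163]
195 [146, 142, 143, 138, 136, 146, 149, 132, 148, 172, 178, 182, 183, 182, 176, 135, 108, 110, 109, 107, 108, 108, 104, 105, 114, 150, 161, 161, 161, 161, 161, 164, 161, 160, 159]
100 [113, 115, 114, 114, 114, 113, 111, 103, 108, 133, 151, 163, 166, 173, 178, 180, 177, 177, 176, 168, 158, 146, 124, 125, 140, 138, 137, 132, 123, 129]
140 [73, 65, 57, 43, 46, 44, 49, 45, 85, 125, 143, 154, 164, 170, 176, 179, 180, 181, 180, 176, 167, 162, 143, 109, 88, 84, 88, 89, 87, 90]
160 [73, 69, 51, 37, 39, 33, 28, 31, 78, 117, 137, 151, 157, 167, 174, 180, 181, 180, 182, 180, 174, 167, 155, 118, 91, 86, 72, 40, 36, 43]
```

The picture shows the tab's top edge at about (269,185), and the bar runs from (85,190) to (172,190). I'm descending behind the tab.

step_arm(
  deltas=[
    [[0.01, 0, -0.47, 0, 0, 0, 255], [0.01, 0, -0.47, 0, 0, 0, 255], [0, 0, -0.47, 0, 0, 0, 255], [-0.011, -0.1, 0, 0, 0, 0, 255], [-0.011, -0.1, 0, 0, 0, 0, 255], [0, 0, 0, 0, 0, 0, 255], [0, 0, 0, 0, 0, 0, 255]],
  ],
)

```text
clock: 3.55
tcp_pos: [0.5141, 0.172, 0.0716]
orientation: [0.183, 3.131, 0.003]
force: [0.3, 0.7, -0.3]
gripper_width: -0.0001
gripper_force: 0.0
```

step_arm(
  deltas=[
    [[-0.0035, -0.03, 0, 0, 0, 0, 255], [-0.0035, -0.03, 0, 0, 0, 0, 255], [-0.0035, -0.03, 0, 0, 0, 0, 255], [-0.0035, -0.03, 0, 0, 0, 0, 255], [-0.0035, -0.03, 0, 0, 0, 0, 255], [-0.0035, -0.03, 0, 0, 0, 0, 255]],
  ],
)

```text
clock: 4.15
tcp_pos: [0.5093, 0.1531, 0.0684]
orientation: [-0.183, -3.136, 0.0]
force: [0.2, -0.3, -0.4]
gripper_width: -0.0003
gripper_force: 0.0
```

step_arm(
  deltas=[
    [[-0.0023, -0.02, 0, 0, 0, 0, 255], [-0.0023, -0.02, 0, 0, 0, 0, 255], [-0.0023, -0.02, 0, 0, 0, 0, 255], [-0.0023, -0.02, 0, 0, 0, 0, 255], [-0.0023, -0.02, 0, 0, 0, 0, 255], [-0.0023, -0.02, 0, 0, 0, 0, 255], [-0.0023, -0.02, 0, 0, 0, 0, 255], [-0.0023, -0.02, 0, 0, 0, 0, 255]],
  ],
)

```text
clock: 4.95
tcp_pos: [0.508, 0.1412, 0.0686]
orientation: [0.18, 3.136, 0.014]
force: [0.3, 9.9, -2.0]
gripper_width: 0.0
gripper_force: 4.9
```

step_arm(
  deltas=[
    [[-0.0023, -0.02, 0, 0, 0, 0, 255], [-0.0023, -0.02, 0, 0, 0, 0, 255], [-0.0023, -0.02, 0, 0, 0, 0, 255], [-0.0023, -0.02, 0, 0, 0, 0, 255], [-0.0023, -0.02, 0, 0, 0, 0, 255], [-0.0023, -0.02, 0, 0, 0, 0, 255], [-0.0023, -0.02, 0, 0, 0, 0, 255], [-0.0023, -0.02, 0, 0, 0, 0, 255]],
  ],
)

```text
clock: 5.75
tcp_pos: [0.5059, 0.1252, 0.0686]
orientation: [-0.18, -3.136, -0.014]
force: [-0.0, 11.1, -2.0]
gripper_width: 0.0001
gripper_force: 4.9
```

Run:
```python
from h import *
c=cap("top");save(c,"pics/top2c.png",(230,180,410,280),4); print(c["st"]["tcp_pos"],c["st"]["force"])
```

```text
[0.5059284  0.12518369 0.06859438] [-0.03679636 11.13783795 -2.03937278]
```

View pics/top2c.png

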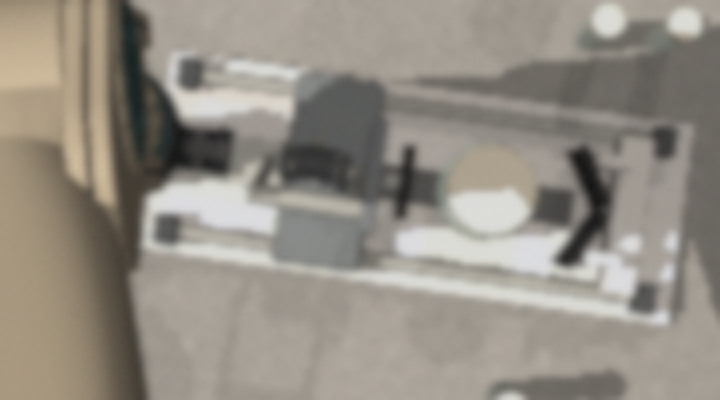

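The pad face is at (415,185) in this crop, about 16 mm from the jar. The V apex is near (600,205), so the jar should seat after about 50 mm more travel.

step_arm(
  deltas=[
    [[-0.0023, -0.02, 0, 0, 0, 0, 255], [-0.0023, -0.02, 0, 0, 0, 0, 255], [-0.0023, -0.02, 0, 0, 0, 0, 255], [-0.0023, -0.02, 0, 0, 0, 0, 255], [-0.0023, -0.02, 0, 0, 0, 0, 255], [-0.0023, -0.02, 0, 0, 0, 0, 255]],
  ],
)

```text
clock: 6.4
tcp_pos: [0.5044, 0.1132, 0.0686]
orientation: [-0.18, -3.136, -0.014]
force: [0.0, 9.8, -0.5]
gripper_width: -0.0003
gripper_force: 4.9
```

step_arm(
  deltas=[
    [[-0.0023, -0.02, 0, 0, 0, 0, 255], [-0.0023, -0.02, 0, 0, 0, 0, 255], [-0.0023, -0.02, 0, 0, 0, 0, 255], [-0.0023, -0.02, 0, 0, 0, 0, 255], [-0.0023, -0.02, 0, 0, 0, 0, 255], [-0.0023, -0.02, 0, 0, 0, 0, 255], [-0.0023, -0.02, 0, 0, 0, 0, 255]],
  ],
)

```text
clock: 7.1
tcp_pos: [0.5027, 0.0999, 0.0686]
orientation: [-0.179, -3.136, -0.017]
force: [0.6, 12.6, -1.3]
gripper_width: -0.0002
gripper_force: 5.8
```

Run:
```python
from h import *
c=cap("top");save(c,"pics/top3c.png",(230,180,410,280),4); print(c["st"]["tcp_pos"],c["st"]["force"])
```

```text
[0.50266755 0.09985555 0.06856312] [ 0.60268065 12.58622188 -1.28451503]
```

View pics/top3c.png

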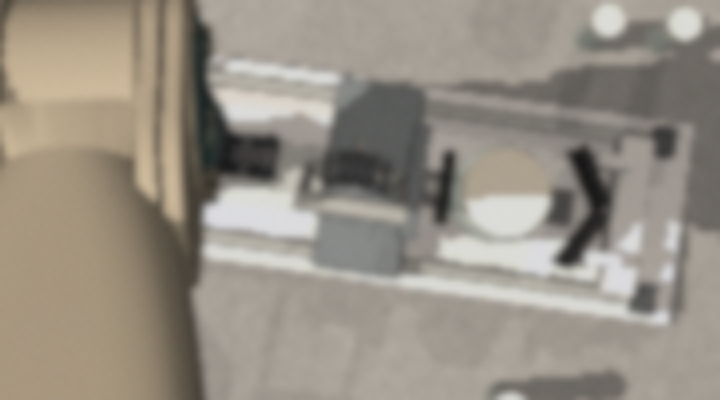

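The pad touches the jar now, and the jar is sliding: its cap is at (505,190) in the crop, about 25 mm short of seating.

step_arm(
  deltas=[
    [[-0.0023, -0.02, 0, 0, 0, 0, 255], [-0.0023, -0.02, 0, 0, 0, 0, 255], [-0.0023, -0.02, 0, 0, 0, 0, 255], [-0.0023, -0.02, 0, 0, 0, 0, 255], [-0.0023, -0.02, 0, 0, 0, 0, 255], [-0.0012, -0.01, 0, 0, 0, 0, 255]],
  ],
)

```text
clock: 7.75
tcp_pos: [0.5013, 0.0887, 0.0685]
orientation: [-0.179, -3.136, -0.016]
force: [-0.1, 12.1, -0.1]
gripper_width: -0.0003
gripper_force: 5.7
```

step_arm(
  deltas=[
    [[-0.0012, -0.01, 0, 0, 0, 0, 255], [-0.0012, -0.01, 0, 0, 0, 0, 255], [-0.0012, -0.01, 0, 0, 0, 0, 255]],
  ],
)

```text
clock: 8.05
tcp_pos: [0.5009, 0.0858, 0.0686]
orientation: [-0.179, -3.136, -0.017]
force: [-0.8, 11.1, -0.2]
gripper_width: -0.0001
gripper_force: 5.7
```

step_arm(
  deltas=[
    [[-0.0012, -0.01, 0, 0, 0, 0, 255], [-0.0012, -0.01, 0, 0, 0, 0, 255]],
  ],
)

```text
clock: 8.25
tcp_pos: [0.5006, 0.0839, 0.0685]
orientation: [-0.179, -3.136, -0.017]
force: [-0.3, 11.6, 0.2]
gripper_width: 0.0001
gripper_force: 5.7
```

step_arm(
  deltas=[
    [[-0.0012, -0.01, 0, 0, 0, 0, 255], [-0.0012, -0.01, 0, 0, 0, 0, 255]],
  ],
)

```text
clock: 8.45
tcp_pos: [0.5004, 0.0819, 0.0685]
orientation: [-0.179, -3.136, -0.017]
force: [-0.4, 12.2, -1.1]
gripper_width: 0.0002
gripper_force: 5.7
```

step_arm(
  deltas=[
    [[-0.0012, -0.01, 0, 0, 0, 0, 255], [-0.0012, -0.01, 0, 0, 0, 0, 255]],
  ],
)

```text
clock: 8.65
tcp_pos: [0.5002, 0.0799, 0.0685]
orientation: [-0.179, -3.136, -0.017]
force: [0.5, 11.0, 0.2]
gripper_width: 0.0003
gripper_force: 5.7
```

step_arm(
  deltas=[
    [[-0.0012, -0.01, 0, 0, 0, 0, 255], [-0.0012, -0.01, 0, 0, 0, 0, 255]],
  ],
)

```text
clock: 8.85
tcp_pos: [0.4999, 0.0779, 0.0685]
orientation: [-0.179, -3.136, -0.017]
force: [-0.5, 11.2, 0.0]
gripper_width: 0.0001
gripper_force: 5.7
```

step_arm(
  deltas=[
    [[-0.0012, -0.01, 0, 0, 0, 0, 255], [-0.0012, -0.01, 0, 0, 0, 0, 255]],
  ],
)

```text
clock: 9.05
tcp_pos: [0.4996, 0.0759, 0.0685]
orientation: [-0.179, -3.136, -0.017]
force: [0.7, 10.9, -0.1]
gripper_width: -0.0
gripper_force: 5.8
```

step_arm(
  deltas=[
    [[-0.0012, -0.01, 0, 0, 0, 0, 255]],
  ],
)

```text
clock: 9.15
tcp_pos: [0.4995, 0.075, 0.0685]
orientation: [-0.179, -3.136, -0.017]
force: [-0.3, 12.3, -0.5]
gripper_width: 0.0001
gripper_force: 6.3
```

step_arm(
  deltas=[
    [[-0.0012, -0.01, 0, 0, 0, 0, 255]],
  ],
)

```text
clock: 9.25
tcp_pos: [0.4994, 0.0745, 0.0686]
orientation: [-0.179, -3.136, -0.019]
force: [0.1, 13.2, 0.9]
gripper_width: -0.0
gripper_force: 6.9
```

step_arm(
  deltas=[
    [[-0.0012, -0.01, 0, 0, 0, 0, 255]],
  ],
)

```text
clock: 9.35
tcp_pos: [0.4994, 0.074, 0.0686]
orientation: [-0.178, -3.136, -0.021]
force: [0.2, 15.4, -1.1]
gripper_width: -0.0003
gripper_force: 7.5
```

step_arm(
  deltas=[
    [[-0.0007, -0.006, 0, 0, 0, 0, 255], [0, 0, 0, 0, 0, 0, 255], [0, 0, 0, 0, 0, 0, 255]],
  ],
)

```text
clock: 9.65
tcp_pos: [0.4993, 0.0737, 0.0686]
orientation: [-0.178, -3.136, -0.022]
force: [1.4, 14.5, -0.7]
gripper_width: 0.0
gripper_force: 7.5
```

step_arm(
  deltas=[
    [[0.023, 0.2, 0, 0, 0, 0, 255], [0.023, 0.2, 0, 0, 0, 0, 255], [0, 0, 0.45, 0, 0, 0, 255], [0, 0, 0.45, 0, 0, 0, 255], [0, 0, 0.45, 0, 0, 0, 255], [-0.2, -0.3, 0.3, 0, 0, 0, 255], [0, 0, 0, 0, 0, 0, 255], [0, 0, 0, 0, 0, 0, 255]],
  ],
)

```text
clock: 10.45
tcp_pos: [0.4845, 0.0775, 0.2343]
orientation: [0.184, 3.134, 0.0]
force: [0.7, 0.4, -1.2]
gripper_width: -0.0001
gripper_force: 0.0
```

Run:
```python
from h import *
c=cap("wrist");save(c,"pics/w2.png"); np.save("w2.npy",c,allow_pickle=True); print(c["st"]["tcp_pos"],c["st"]["force"])
for l in("lever_bar","lever_hinge","jar"): print(l,[(round(d["score"],2),np.round(d["pixel"]).tolist(),int(d["pixels"].sum())) for d in ctrl.trace(c,l)][:3])
```

```text
[0.4845436  0.07751794 0.23431355] [ 0.73511929  0.41642903 -1.15564637]
lever_bar [(0.81, [206.0, 195.0], 1308)]
lever_hinge [(0.67, [146.0, 192.0], 3210), (0.6, [229.0, 186.0], 7958), (0.35, [139.0, 81.0], 1189)]
jar [(0.96, [146.0, 190.0], 3353), (0.93, [197.0, 302.0], 1407)]
```

View pics/w2.png

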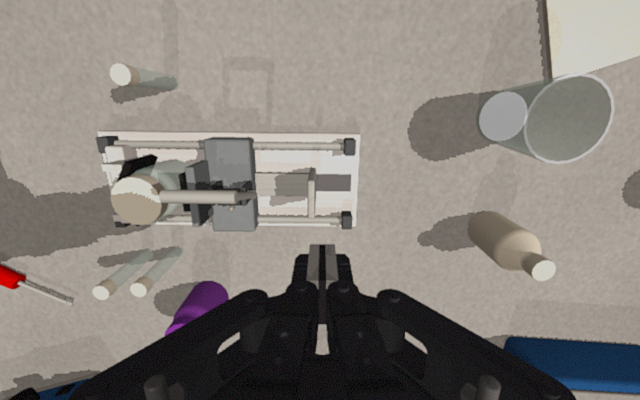

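Run:
```python
from h import *
c=np.load("w2.npy",allow_pickle=True).item()
ey=np.array([np.cos(np.radians(83.4)),np.sin(np.radians(83.4))]);ex=np.array([ey[1],-ey[0]]);o=np.array([.4865,-.0473])
def f(n,p,z):
    q=at_z(c,p,z)[:2];print(n,((q-o)@ex).round(4),((q-o)@ey).round(4))
g=c["img"].mean(2).astype(int)
for k in(175,190,205,220,235): print(k,g[184:212,k].tolist())
print(g[197,150:265].tolist())
f("bar",(205,196.5),.152);f("barL",(160,196),.152);f("barR",(240,197),.152);f("jar",(137,198),.107)
f("tabL",(313,170),.092);f("tabR",(313,216),.092)
f("e1",(230,131),.012);f("e2",(230,229),.012);f("cb",(230,138),.046);f("cb",(230,231),.046)
q=c["st"]["tcp_pos"][:2];print("tcp",((q-o)@ex).round(4),((q-o)@ey).round(4))
print("cam",ray(c,(0,0))[0])
for x in(0,.01,-.01):
  for z in(.072,.152,): 
    b=o+(x-(.029 if z>.1 else 0))*ex+.01*ey;
```

```text
175 [126, 130, 135, 136, 138, 126, 113, 135, 154, 165, 172, 177, 181, 180, 178, 174, 164, 153, 133, 137, 158, 157, 151, 145, 136, 129, 128, 132]
190 [86, 87, 87, 89, 88, 84, 101, 133, 151, 161, 170, 179, 182, 180, 179, 177, 171, 159, 143, 106, 80, 76, 77, 77, 72, 65, 61, 97]
205 [40, 40, 37, 37, 39, 49, 89, 130, 148, 161, 169, 177, 182, 182, 181, 179, 172, 165, 152, 111, 49, 34, 40, 45, 36, 43, 39, 33]
220 [44, 30, 20, 23, 31, 41, 82, 122, 144, 155, 167, 174, 181, 182, 181, 182, 177, 168, 156, 117, 70, 109, 142, 139, 140, 137, 137, 135]
235 [78, 83, 85, 76, 48, 36, 82, 110, 116, 113, 107, 110, 109, 108, 111, 109, 112, 116, 122, 104, 69, 101, 129, 132, 138, 136, 140, 138]
[208, 205, 206, 204, 205, 206, 206, 207, 203, 186, 175, 178, 177, 179, 178, 179, 179, 179, 179, 178, 179, 180, 179, 180, 180, 180, 180, 180, 179, 179, 181, 181, 179, 181, 182, 182, 180, 182, 182, 180, 180, 182, 182, 181, 181, 180, 183, 181, 183, 183, 182, 182, 184, 182, 182, 182, 184, 182, 182, 181, 182, 181, 182, 182, 181, 180, 183, 183, 181, 182, 182, 181, 182, 181, 181, 180, 181, 178, 181, 180, 178, 180, 180, 170, 134, 108, 107, 106, 106, 108, 108, 106, 109, 109, 109, 107, 109, 111, 108, 109, 107, 108, 112, 116, 111, 104, 88, 137, 191, 205, 204, 205, 210, 209, 207]
bar -0.0204 0.022
barL -0.0209 -0.0175
barR -0.0198 0.0527
jar -0.0052 -0.0677
tabL -0.0313 0.1154
tabR 0.0208 0.1148
e1 -0.0658 0.0068
e2 0.0707 -0.0067
cb -0.0603 0.0164
cb 0.0589 0.0046
tcp -0.0163 0.1238
cam [0.40631806 0.08759532 0.39873579]
```

The bar now runs from (160,196) to (233,197), centred at cradle (-20, 15) mm, with the jar seated against the V. Next I'm planning the lever arc, tilting the closed fingers as the bar swings over.

step_arm(
  deltas=[
    [[-0.177, -0.342, 0, 0, 0, 0, 255], [-0.177, -0.342, 0, 0, 0, 0, 255], [-0.177, -0.342, 0, 0, 0, 0, 255], [0, 0, -0.34, 0, 0, 0, 255], [0, 0, -0.34, 0, 0, 0, 255], [0, 0, -0.34, 0, 0, 0, 255], [0, 0, 0, 0, 0, 0, 255], [0, 0, 0, 0, 0, 0, 255]],
  ],
)

```text
clock: 11.45
tcp_pos: [0.43, -0.0243, 0.1307]
orientation: [-0.182, -3.133, -0.001]
force: [-0.0, -0.3, 0.9]
gripper_width: 0.0003
gripper_force: 0.0
```

Run:
```python
from h import *
w=np.load("w2.npy",allow_pickle=True).item()
ey=np.array([np.cos(np.radians(83.4)),np.sin(np.radians(83.4))]);ex=np.array([ey[1],-ey[0]]);o=np.array([.4865,-.0473])
def f(n,q): print(n,((q[:2]-o)@ex).round(4),((q[:2]-o)@ey).round(4))
f("purple",at_z(w,(205,290),.1)); f("vial",at_z(w,(138,288),.1))
s=ctrl.get_state(); p=np.array(s["tcp_pos"]); print(p); f("tcp",p); print(np.round(s["force"],1))
c=cap("scene"); save(c,"pics/s2.png",(220,120,420,260),4)
H=np.array([.008,.072]); P=np.array([(p[:2]-o)@ex,p[2]]); yc=(p[:2]-o)@ey
ph0=0
for th in np.linspace(-.35,1.38,13):
    ph=.51*(th+.35); B=H+.085*np.array([np.sin(th),np.cos(th)])
    a=np.array([-np.sin(ph),-np.cos(ph)]); n=np.array([np.cos(ph),-np.sin(ph)])
    T=B+.022*a-.017*n; d=T-P; w3=np.r_[d[0]*ex,d[1]]/.1; r=(ph-ph0)/(np.pi/2)*ey
    print(round(th+.35,2),"T",T.round(4),"row",w3.round(3).tolist(),r.round(4).tolist()); P=T; ph0=ph
```

```text
purple 0.1113 -0.0142
vial 0.1084 -0.0931
[ 0.43002234 -0.02427895  0.13069321]
tcp -0.0587 0.0164
[-0.  -0.3  0.9]
0.0 T [-0.0381  0.1298] row [0.205, -0.024, -0.008] [0.0, 0.0]
0.14 T [-0.0279  0.1345] row [0.101, -0.012, 0.047] [0.0054, 0.0465]
0.29 T [-0.0173  0.1376] row [0.106, -0.012, 0.031] [0.0054, 0.0465]
0.43 T [-0.0064  0.139 ] row [0.108, -0.013, 0.014] [0.0054, 0.0465]
0.58 T [0.0045 0.1387] row [0.108, -0.012, -0.003] [0.0054, 0.0465]
0.72 T [0.015  0.1368] row [0.105, -0.012, -0.019] [0.0054, 0.0465]
0.86 T [0.0251 0.1333] row [0.1, -0.012, -0.035] [0.0054, 0.0465]
1.01 T [0.0344 0.1284] row [0.093, -0.011, -0.049] [0.0054, 0.0465]
1.15 T [0.0428 0.1221] row [0.083, -0.01, -0.063] [0.0054, 0.0465]
1.3 T [0.0501 0.1147] row [0.072, -0.008, -0.074] [0.0054, 0.0465]
1.44 T [0.0561 0.1063] row [0.059, -0.007, -0.084] [0.0054, 0.0465]
1.59 T [0.0606 0.0971] row [0.045, -0.005, -0.092] [0.0054, 0.0465]
1.73 T [0.0637 0.0873] row [0.03, -0.003, -0.098] [0.0054, 0.0465]
```

View pics/s2.png

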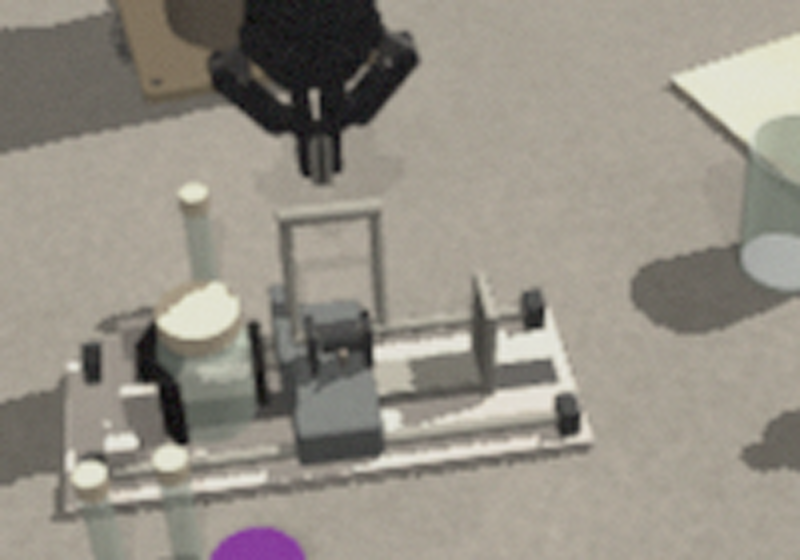

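The fingers at (320,150) are centred behind the bar, which runs from (280,215) to (380,208). I'm starting the push.

step_arm(
  deltas=[
    [[0.1, -0.012, 0, 0, 0, 0, 255], [0.1, -0.012, 0, 0, 0, 0, 255], [0.1, -0.012, 0.045, 0.005, 0.046, 0, 255], [0.105, -0.012, 0.03, 0.005, 0.046, 0, 255], [0.108, -0.012, 0.015, 0.005, 0.046, 0, 255], [0, 0, 0, 0, 0, 0, 255]],
  ],
)

```text
clock: 12.1
tcp_pos: [0.487, -0.0313, 0.1415]
orientation: [-0.17, -2.92, -0.016]
force: [-1.5, 0.9, 5.0]
gripper_width: 0.0001
gripper_force: 2.4
```

Run:
```python
from h import *
c=cap("scene"); save(c,"pics/s3.png",(220,120,420,260),4); s=c["st"]; print(s["tcp_pos"],s["force"],s["orientation"])
```

```text
[ 0.48699242 -0.03131357  0.14150263] [-1.48087781  0.92336408  4.96174581] [-0.16988492 -2.92020196 -0.01620481]
```

View pics/s3.png

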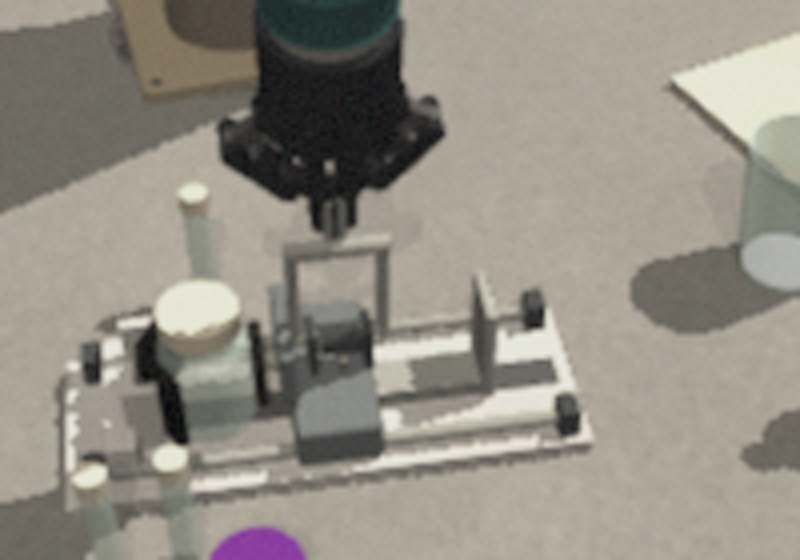

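Run:
```python
from h import *
c=cap("scene")
ey=np.array([np.cos(np.radians(83.4)),np.sin(np.radians(83.4))]);ex=np.array([ey[1],-ey[0]]);o=np.array([.4865,-.0473])
for hx in(0,.008):
  print(hx)
  for th in(-.35,0,.1,.2,.3,.4,.6,1.57):
    q=o+(hx+.085*np.sin(th))*ex+.016*ey; p=proj(c,[*q,.072+.085*np.cos(th)]); print(th,np.round([(p[0]-220)*4,(p[1]-120)*4],0))
p=c["st"]["tcp_pos"];print("tcp",[(np.array(proj(c,p))-[220,120])*4], (p[:2]-o)@ex,(p[:2]-o)@ey, c["st"]["force"])
```

```text
0
-0.35 [326. 207.]
0 [332. 231.]
0.1 [334. 241.]
0.2 [336. 252.]
0.3 [338. 264.]
0.4 [340. 276.]
0.6 [344. 303.]
1.57 [358. 430.]
0.008
-0.35 [328. 216.]
0 [334. 240.]
0.1 [336. 250.]
0.2 [338. 261.]
0.3 [340. 273.]
0.4 [342. 285.]
0.6 [346. 313.]
1.57 [360. 440.]
tcp [array([332.5746832 , 247.94215655])] -0.0024566683314725004 0.015971805763154497 [-2.17731072  0.20218978  4.44710576]
```

step_arm(
  deltas=[
    [[0, 0, 0.03, 0, 0, 0, 255], [0, 0, 0, 0, 0, 0, 255]],
  ],
)

```text
clock: 12.4
tcp_pos: [0.4836, -0.0309, 0.1442]
orientation: [-0.17, -2.922, -0.015]
force: [1.1, -0.5, 0.2]
gripper_width: 0.0
gripper_force: 0.0
```

Run:
```python
from h import *
s=ctrl.get_state(); p=s["tcp_pos"]
ey=np.array([np.cos(np.radians(83.4)),np.sin(np.radians(83.4))]);ex=np.array([ey[1],-ey[0]]);o=np.array([.4865,-.0473])
a3=R.from_rotvec(s["orientation"]).as_matrix()[:,2]; ph0=np.arctan2(-a3[:2]@ex,-a3[2]); print("phi",ph0,"yaw lean",a3[:2]@ey)
P=np.array([(p[:2]-o)@ex,p[2]]); print(P,s["force"])
H=np.array([.005,.072])
for th in np.arange(.1,1.46,.12):
    ph=min(.9,.22+.55*(th-.06)); B=H+.085*np.array([np.sin(th),np.cos(th)])
    a=np.array([-np.sin(ph),-np.cos(ph)]); n=np.array([np.cos(ph),-np.sin(ph)])
    T=B+.015*a-.009*n; d=T-P; w3=np.r_[d[0]*ex,d[1]]/.1; r=(ph-ph0)/(np.pi/2)*ey
    print(round(th+.35,2),"T",T.round(4),"row",w3.round(3).tolist(),r.round(4).tolist()); P=T; ph0=ph
```

```text
phi 0.21529055109432063 yaw lean -0.00173785637178016
[-0.00477177  0.14419866] [ 1.13211158 -0.45151672  0.18588954]
0.45 T [0.0012 0.1442] row [0.059, -0.007, -0.0] [0.002, 0.0169]
0.57 T [0.0104 0.1434] row [0.092, -0.011, -0.008] [0.0048, 0.0417]
0.69 T [0.0195 0.1415] row [0.09, -0.01, -0.019] [0.0048, 0.0417]
0.81 T [0.0282 0.1384] row [0.087, -0.01, -0.03] [0.0048, 0.0417]
0.93 T [0.0364 0.1343] row [0.082, -0.009, -0.041] [0.0048, 0.0417]
1.05 T [0.0441 0.1293] row [0.076, -0.009, -0.051] [0.0048, 0.0417]
1.17 T [0.051  0.1233] row [0.069, -0.008, -0.06] [0.0048, 0.0417]
1.29 T [0.0571 0.1165] row [0.06, -0.007, -0.068] [0.0048, 0.0417]
1.41 T [0.0622 0.1091] row [0.051, -0.006, -0.075] [0.0048, 0.0417]
1.53 T [0.0664 0.101 ] row [0.042, -0.005, -0.081] [0.0048, 0.0417]
1.65 T [0.0696 0.0925] row [0.031, -0.004, -0.085] [0.0047, 0.0405]
1.77 T [0.0717 0.0825] row [0.021, -0.002, -0.1] [0.0, 0.0]
```

Run:
```python
from h import *
c=cap("scene")
for l in("lever_bar","lever"):
  for d in ctrl.trace(c,l)[:2]:
    ys,xs=np.nonzero(d["pixels"]); print(l,d["score"],((d["pixel"]-np.array([220,120]))*4).round(),(xs.min()-220)*4,(xs.max()-220)*4,(ys.min()-120)*4,(ys.max()-120)*4)
g=c["img"].mean(2).astype(int); print(g[160:200,298].tolist());print(g[160:200,304].tolist());print(g[160:200,312].tolist())
```

```text
lever 0.55 [369. 282.] 280 388 204 352
lever 0.19 [-218.  431.] -296 -156 384 480
[32, 28, 32, 28, 31, 30, 28, 35, 23, 25, 29, 35, 25, 24, 34, 40, 74, 121, 158, 160, 153, 158, 158, 153, 156, 154, 154, 157, 159, 162, 170, 172, 172, 169, 170, 159, 138, 134, 128, 115]
[31, 21, 31, 22, 31, 25, 24, 57, 76, 72, 65, 66, 66, 63, 66, 64, 66, 88, 133, 154, 154, 154, 157, 158, 156, 157, 156, 156, 158, 158, 162, 168, 170, 170, 157, 139, 137, 136, 135, 126]
[39, 31, 23, 27, 53, 104, 142, 147, 149, 154, 162, 179, 179, 151, 115, 102, 120, 128, 127, 134, 132, 134, 141, 146, 140, 136, 137, 147, 149, 151, 156, 160, 160, 160, 162, 161, 159, 143, 125, 116]
```

Run:
```python
from h import *
c=cap("scene")
P=lambda p:((np.array(proj(c,p))-[220,120])*4).round()
print("s2 tip",P([.430,-.0243,.1307]), "20 up",P([.430,-.0243,.1507]))
ey=np.array([np.cos(np.radians(83.4)),np.sin(np.radians(83.4))]);ex=np.array([ey[1],-ey[0]]);o=np.array([.4865,-.0473])
for n,x,y,z in(("corner +x+y",.065,.17,.012),("corner +x-y",.065,-.17,.012),("tabtop+x",.022,.115,.092),("tabtop-x",-.022,.115,.092),("carr top +x +y",.06,.016+.028,.046),("jartop",0,-.0677,.107)): print(n,P([*(o+x*ex+y*ey),z]))
for x,z in((-.02,.152),(-.029,.152),(-.02,.14),(-.03,.16)): print(x,z,P([*(o+x*ex+.016*ey),z]))
print(c["st"]["tcp_pos"],P(c["st"]["tcp_pos"]))
save(c,"pics/s4.png",(270,140,350,220),7)
```

```text
s2 tip [322. 204.] 20 up [320. 179.]
corner +x+y [591. 437.]
corner +x-y [ 61. 511.]
tabtop+x [498. 314.]
tabtop-x [483. 267.]
carr top +x +y [397. 422.]
jartop [201. 309.]
-0.02 0.152 [328. 217.]
-0.029 0.152 [326. 207.]
-0.02 0.14 [329. 231.]
-0.03 0.16 [325. 196.]
[ 0.48254142 -0.03077094  0.14369173] [332. 242.]
```

View pics/s4.png

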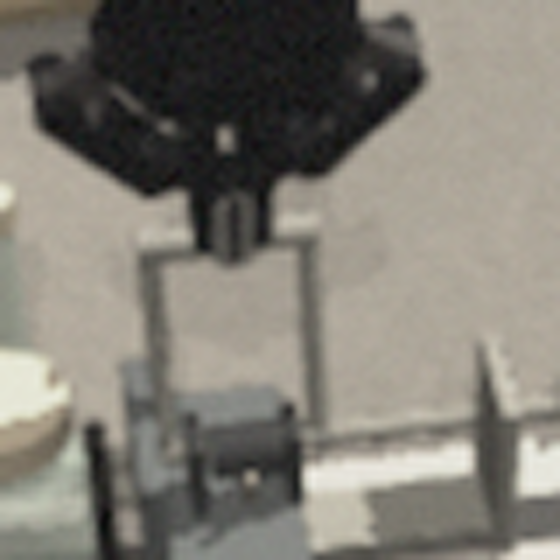

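The picture shows the finger tip at (232,262) riding over the bar, and the lever has sprung back. The tips sit about 12 mm higher than the TCP figure says, so I'm backing off and going in deeper.

step_arm(
  deltas=[
    [[0, 0, 0.4, 0, 0, 0, 255], [-0.253, 0.029, 0, -0.008, -0.068, 0, 255], [-0.253, 0.029, 0, -0.008, -0.068, 0, 255], [0, 0, 0, 0, 0, 0, 255], [0, 0, -0.33, 0, 0, 0, 255], [0, 0, -0.34, 0, 0, 0, 255], [0, 0, 0, 0, 0, 0, 255], [0, 0, 0, 0, 0, 0, 255]],
  ],
)

```text
clock: 13.4
tcp_pos: [0.431, -0.0248, 0.1164]
orientation: [-0.183, -3.131, 0.002]
force: [0.5, 0.4, 0.2]
gripper_width: 0.0001
gripper_force: 0.0
```

```bash
cat > plan.py <<'E'
from h import *
import sys
s=ctrl.get_state(); p=s["tcp_pos"]
ey=np.array([np.cos(np.radians(83.4)),np.sin(np.radians(83.4))]);ex=np.array([ey[1],-ey[0]]);o=np.array([.4865,-.0473])
a3=R.from_rotvec(s["orientation"]).as_matrix()[:,2]; ph0=np.arctan2(-a3[:2]@ex,-a3[2]); print("phi",ph0)
P=np.array([(p[:2]-o)@ex,p[2]]); print("P",P,"y",(p[:2]-o)@ey,np.round(s["force"],1))
c=cap("scene")
for d in ctrl.trace(c,"lever_bar")[:1]:
    ys,xs=np.nonzero(d["pixels"]); print("bar",round(d["score"],2),((d["pixel"]-np.array([220,120]))*4).round(),(ys.min()-120)*4,(ys.max()-120)*4)
H=np.array([.005,.072]); th0,D,N=map(float,sys.argv[1:4])
for th in np.arange(th0,1.45,.14):
    ph=np.clip(.52*(th+.35),0,.9); B=H+.085*np.array([np.sin(th),np.cos(th)])
    a=np.array([-np.sin(ph),-np.cos(ph)]); n=np.array([np.cos(ph),-np.sin(ph)])
    T=B+D*a-N*n; d=T-P; w3=np.r_[d[0]*ex,d[1]]/.1; r=(ph-ph0)/(np.pi/2)*ey
    print(round(th+.35,2),"T",T.round(4),"row",w3.round(3).tolist(),r.round(4).tolist()); P=T; ph0=ph
E
python3 plan.py -.35 .035 .017
```

```text
phi 0.004899255434898752
P [-0.0577604   0.11643757] y 0.015998800223735482 [0.5 0.4 0.2]
bar 0.77 [370. 253.] 204 352
0.0 T [-0.0411  0.1168] row [0.165, -0.019, 0.004] [-0.0004, -0.0031]
0.14 T [-0.0322  0.1215] row [0.089, -0.01, 0.046] [0.0053, 0.046]
0.28 T [-0.0228  0.1246] row [0.093, -0.011, 0.032] [0.0053, 0.046]
0.42 T [-0.0132  0.1263] row [0.095, -0.011, 0.017] [0.0053, 0.046]
0.56 T [-0.0036  0.1265] row [0.096, -0.011, 0.002] [0.0053, 0.046]
0.7 T [0.0058 0.1252] row [0.094, -0.011, -0.013] [0.0053, 0.046]
0.84 T [0.0148 0.1225] row [0.089, -0.01, -0.027] [0.0053, 0.046]
0.98 T [0.0232 0.1184] row [0.083, -0.01, -0.041] [0.0053, 0.046]
1.12 T [0.0307 0.1131] row [0.075, -0.009, -0.053] [0.0053, 0.046]
1.26 T [0.0373 0.1068] row [0.065, -0.008, -0.064] [0.0053, 0.046]
1.4 T [0.0428 0.0995] row [0.054, -0.006, -0.073] [0.0053, 0.046]
1.54 T [0.047  0.0914] row [0.042, -0.005, -0.08] [0.0053, 0.046]
1.68 T [0.0498 0.0828] row [0.028, -0.003, -0.086] [0.0053, 0.046]
```

step_arm(
  deltas=[
    [[0.165, -0.019, 0, 0, 0, 0, 255], [0.09, -0.01, 0.045, 0.005, 0.046, 0, 255], [0.093, -0.011, 0.032, 0.005, 0.046, 0, 255], [0.095, -0.011, 0.017, 0.005, 0.046, 0, 255], [0, 0, 0, 0, 0, 0, 255], [0, 0, 0, 0, 0, 0, 255]],
  ],
)

```text
clock: 14.1
tcp_pos: [0.4767, -0.0303, 0.1267]
orientation: [-0.17, -2.917, -0.013]
force: [-2.9, 0.1, 1.7]
gripper_width: 0.0004
gripper_force: 1.3
```

```bash
python3 plan.py .21 .035 .017; python3 -c "
from h import *
c=cap('scene'); g=c['img'].mean(2).astype(int)
for k in (293,298,312,316): print(k,g[165:200,k].tolist())"
```

```text
phi 0.21965138465357273
P [-0.01166884  0.12673512] y 0.015772103349758 [-2.9  0.1  1.7]
bar 0.64 [333. 246.] 236 352
0.56 T [-0.0036  0.1265] row [0.08, -0.009, -0.002] [0.0052, 0.0452]
0.7 T [0.0058 0.1252] row [0.094, -0.011, -0.013] [0.0053, 0.046]
0.84 T [0.0148 0.1225] row [0.089, -0.01, -0.027] [0.0053, 0.046]
0.98 T [0.0232 0.1184] row [0.083, -0.01, -0.041] [0.0053, 0.046]
1.12 T [0.0307 0.1131] row [0.075, -0.009, -0.053] [0.0053, 0.046]
1.26 T [0.0373 0.1068] row [0.065, -0.008, -0.064] [0.0053, 0.046]
1.4 T [0.0428 0.0995] row [0.054, -0.006, -0.073] [0.0053, 0.046]
1.54 T [0.047  0.0914] row [0.042, -0.005, -0.08] [0.0053, 0.046]
1.68 T [0.0498 0.0828] row [0.028, -0.003, -0.086] [0.0053, 0.046]
293 [37, 36, 39, 31, 19, 26, 93, 144, 160, 154, 155, 155, 155, 153, 143, 118, 115, 109, 91, 83, 81, 89, 90, 89, 81, 82, 81, 81, 84, 83, 85, 83, 84, 84, 86]
298 [27, 20, 21, 31, 30, 21, 30, 23, 27, 36, 30, 27, 29, 57, 98, 121, 115, 104, 97, 130, 152, 158, 164, 167, 171, 169, 166, 159, 158, 162, 157, 139, 135, 129, 121]
312 [40, 37, 38, 38, 100, 148, 157, 155, 154, 157, 152, 155, 168, 186, 175, 146, 109, 125, 158, 153, 156, 163, 163, 164, 161, 154, 154, 150, 157, 164, 164, 164, 146, 136, 115]
316 [29, 30, 37, 93, 139, 156, 154, 152, 158, 157, 151, 154, 165, 175, 166, 133, 98, 96, 101, 101, 102, 101, 101, 100, 104, 100, 100, 100, 101, 102, 102, 104, 102, 105, 101]
```

step_arm(
  deltas=[
    [[0.08, -0.009, 0, 0.005, 0.046, 0, 255], [0.094, -0.011, -0.013, 0.005, 0.046, 0, 255], [0.09, -0.01, -0.027, 0.005, 0.046, 0, 255], [0.083, -0.01, -0.041, 0.005, 0.046, 0, 255], [0, 0, 0, 0, 0, 0, 255]],
  ],
)

```text
clock: 14.75
tcp_pos: [0.5108, -0.0343, 0.1164]
orientation: [-0.153, -2.623, -0.032]
force: [-4.5, -0.7, 0.9]
gripper_width: -0.0003
gripper_force: 2.0
```

```bash
python3 plan.py .77 .035 .017
```

```text
phi 0.5145872356858034
P [0.02266292 0.11636557] y 0.015671381036062176 [-4.5 -0.7  0.9]
bar 0.69 [-221.  440.] 384 480
1.12 T [0.0307 0.1131] row [0.08, -0.009, -0.032] [0.005, 0.0429]
1.26 T [0.0373 0.1068] row [0.065, -0.008, -0.064] [0.0053, 0.046]
1.4 T [0.0428 0.0995] row [0.054, -0.006, -0.073] [0.0053, 0.046]
1.54 T [0.047  0.0914] row [0.042, -0.005, -0.08] [0.0053, 0.046]
1.68 T [0.0498 0.0828] row [0.028, -0.003, -0.086] [0.0053, 0.046]
```

step_arm(
  deltas=[
    [[0.08, -0.009, -0.032, 0.005, 0.044, 0, 255], [0.065, -0.008, -0.064, 0.005, 0.046, 0, 255], [0.054, -0.006, -0.073, 0.005, 0.046, 0, 255]],
  ],
)

```text
clock: 15.15
tcp_pos: [0.5289, -0.0358, 0.1034]
orientation: [-0.14, -2.41, -0.044]
force: [-5.1, 0.9, 1.3]
gripper_width: -0.0
gripper_force: 2.4
```

step_arm(
  deltas=[
    [[0.045, -0.005, -0.08, 0.005, 0.046, 0, 255], [0.035, -0.004, -0.085, 0.005, 0.046, 0, 255], [0.02, -0.002, -0.03, 0, 0, 0, 255], [0, 0, 0, 0, 0, 0, 255], [0, 0, 0, 0, 0, 0, 255]],
  ],
)

```text
clock: 15.65
tcp_pos: [0.5409, -0.0373, 0.0833]
orientation: [-0.131, -2.271, -0.051]
force: [0.5, -0.0, 0.1]
gripper_width: -0.0001
gripper_force: 0.0
```

```bash
python3 plan.py 1.4 .035 .017; python3 -c "
from h import *
c=cap('scene'); save(c,'pics/s5.png',(220,120,420,260),4)"
```

```text
phi 0.8676245928364336
P [0.05292834 0.08328526] y 0.01616309925327983 [ 0.5 -0.   0.1]
bar 0.7 [801. 207.] 112 292
1.75 T [0.0508 0.078 ] row [-0.021, 0.002, -0.053] [0.0024, 0.0205]
```

View pics/s5.png

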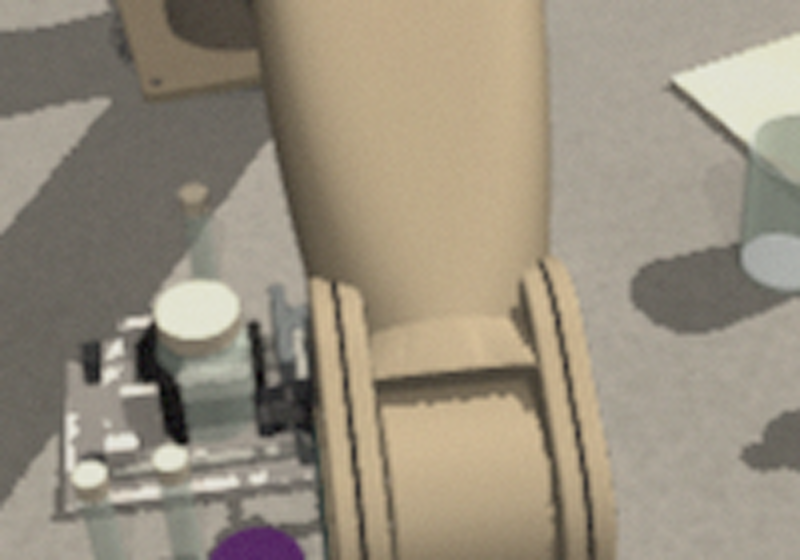

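The arm hides the lever in this view. The jar stands upright at (200,350) and the contact force has dropped to zero. I'm retreating straight up and checking the lever numerically.

step_arm(
  deltas=[
    [[0, 0, 0.2, 0, 0, 0, 255], [0, 0, 0.4, 0, 0, 0, 255], [0, 0, 0.45, 0, 0, 0, 255], [-0.1, 0.4, 0.2, -0.01, -0.09, 0, 255], [-0.1, 0.45, 0, -0.01, -0.09, 0, 255], [-0.1, 0.45, 0, -0.01, -0.09, 0, 255], [-0.1, 0.45, 0, -0.01, -0.09, 0, 255], [-0.1, 0.45, 0, -0.01, -0.09, 0, 255]],
  ],
)

```text
clock: 16.6
tcp_pos: [0.4909, 0.1843, 0.2099]
orientation: [-0.176, -2.986, -0.011]
force: [0.8, 0.4, -0.3]
gripper_width: -0.0001
gripper_force: 0.0
```

Run:
```python
from h import *
ey=np.array([np.cos(np.radians(83.4)),np.sin(np.radians(83.4))]);ex=np.array([ey[1],-ey[0]]);o=np.array([.4865,-.0473])
for n in("top","scene"):
    c=cap(n)
    print(n,"expect down",np.round(proj(c,[*(o+.090*ex+.016*ey),.072])),"up",np.round(proj(c,[*(o-.024*ex+.016*ey),.152])))
    for l in("lever_bar","jar"):
      for d in ctrl.trace(c,l)[:2]:
        ys,xs=np.nonzero(d["pixels"]); print(l,round(d["score"],2),d["pixel"].round() if hasattr(d["pixel"],"round") else d["pixel"],xs.min(),xs.max(),ys.min(),ys.max())
    for d in ctrl.trace(c,"jar")[:1]: print("jar expected", np.round(proj(c,[*(o-.0677*ey),.107])), np.round(at_z(c,d["pixel"],.107),3))
s=ctrl.get_state();print(s["tcp_pos"],s["force"])
```

```text
top expect down [335. 188.] up [329. 234.]
lever_bar 0.67 [322.9, 203.8] 317 347 187 229
jar 0.97 [368.3, 151.5] 354 380 140 168
jar 0.67 [364.4, 231.9] 353 376 218 242
jar expected [365. 229.] [ 0.664 -0.12   0.107]
scene expect down [310. 229.] up [302. 173.]
lever_bar 0.76 [306.1, 224.8] 294 322 200 231
jar 0.88 [284.4, 274.3] 271 300 252 296
jar 0.66 [274.2, 207.0] 257 285 190 230
jar expected [270. 197.] [ 0.709 -0.13   0.107]
[0.49197124 0.18158506 0.20672662] [ 0.08092532 -0.79425646 -0.52312125]
```

```bash
python3 -c "
from cell import ctrl
print(ctrl.hand_in())"
```

```text
the job is handed in; nothing more can be done
None
```

I handed the job in with the jar seated in the V jaw, held by an estimated 5 N from the pad; the cameras showed the lever down at its stop and the arm was clear. The first lever push slipped over the bar and had to be repeated, I did not re-measure the pad force after the lever snapped, and the hand-in returned no verdict.

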